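Open the push-and-turn safety cap of a jewellery-dip jar

TASK

Open the jar of jewellery dip in the bench block: press its safety cap down until you feel it bottom, keep pressing while you turn it anticlockwise until you feel the stop, then lift it straight off. Set the cap down gently, the way up it came off, flat on the floor of the white saucer, and let go; do not force the glass neck, and leave the cutters, the findings dish and the chain reel alone.

Things in the scene. Friction and masses are not known exactly. Their poses are not given: they have to be found in the camera images.
- jar: Amber glass jar, 65 mm across, held fast (it can neither lift nor turn) in a wooden block 100 x 100 x 38 mm, screwed down by a steel foot at each end (144 mm over the feet, along x). Origin on the table under the jar's axis, z up. Its shoulder rises to 91 mm. Three ledges on the neck hold three lugs inside the cap. More than 28 N between cap and jar (a push, a pull, or twisting on at the stop with over 0.25 N m) would crack the neck.
- jar_mouth (a point): Centre of the jar's neck rim, 130 mm above the table. Teeth under the ledges block turning until the cap is 2 to 8 mm down; 1.5 mm below that it bottoms hard (3.5 to 9.5 mm down in all). The depth differs from jar to jar and cannot be seen, but at the bottom the spring gives only 4 to 7 N: a steady push of 9 to 12 N always has the cap bottomed.
- cap: White ribbed push-and-turn safety cap, 54 mm across, 36 mm tall, about 50 g, flat closed top with moulded arrows. Origin at the centre of its open lower edge, z up; at first this edge is 110 mm and its top 146 mm above the table, and its x axis points as the jar's x axis does (locked). A spring disc inside pushes it up with 3 N, plus 0.4 N per mm pressed. It has 1.5 mm of sideways play on the neck.
- cap_mid (a point): The cap's centre, on its axis, 18 mm above its lower edge. Held down, the cap turns easily anticlockwise from above (positive about z) up to a firm, slightly springy stop (6 N m/rad) 0.72 to 1.37 rad past the locked position; where differs from jar to jar and cannot be seen. Only over the last 0.17 rad before the stop can it be lifted, straight up. Hold it by its upper half: fingertips must not reach below its lower edge.
- saucer: Shallow round white porcelain saucer fixed on the table, 160 mm across over a low sloping rim 10 mm high. Origin under its centre, z up; its flat floor, 4 mm above the origin, is about 136 mm across.
- cutters: Flush cutters with red handles lying flat, 125 mm long, 15 mm high; leave alone. Origin near the pivot, jaws to +x.
- dish: Square white plastic dish of gold findings, 70 x 70 x 18 mm; leave alone. Origin under its centre.
- spool: Black reel of gold chain standing on its flange, 56 mm across, 36 mm high; leave alone. Origin under its centre.
Mind the look-alikes: they are no part of the job. Leave any blue look-alike of the cap alone. Several things look just like the saucer: the one meant starts farthest from the robot's base.

How it is judged:
On the way, in this order (a step that is already met when the one before it is completed fails the run):
1. the cap, still down on the neck, has been turned more than 0.5 rad from its locked position (angle between the x axis of cap and the x axis of jar, either way round above 0.5 rad and z of cap in the frame of jar below 0.112 m and horizontal distance between cap and jar below 0.004 m), for 0.1 s.
2. the cap has been lifted clear of the jar (lower edge above the neck rim) (z of cap in the frame of jar above 0.132 m), for 0.1 s.
At the end, for the whole second after the job is handed in: The cap is released and at rest in the saucer, top up and flat on the floor: its axis within 41 mm of the saucer's centre (wholly inside the rim), its lower edge within 3 mm of the floor, tilted less than 0.08 rad (horizontal distance between cap and saucer below 0.041 m and z of cap in the frame of saucer between 0.001 and 0.007 m and z of cap_mid in the frame of saucer above 0.018 m and angle between cap's own z axis and vertical below 0.08 rad and linear speed of cap below 0.01 m/s); the robot touches nothing.
It fails at once if the cap and the glass jar are pressed, twisted or pulled against each other with more than 28 N (contact force between cap and jar above 28 N).
It fails at once if the cap is dropped or slammed into the saucer (faster than 0.4 m/s within 45 mm of its floor), or pressed on it with more than 80 N ((horizontal distance between cap_mid and saucer below 0.075 m and z of cap_mid in the frame of saucer below 0.067 m and linear speed of cap above 0.4 m/s) or contact force between cap and saucer above 80 N).
It fails at once if the cutters, the findings dish or the chain reel are pushed more than 20 mm (distance of any of cutters, dish, spool from where it was at the start of the episode above 0.02 m).
It also fails if it takes over 72 s, if anything falls off the work surface, if the arm or the gripper's body presses on something with over 40 N, if the wrist force passes 120 N, or if a joint passes its speed limit or range.

ROBOT

A 6-joint arm with a two-finger parallel gripper is mounted at the origin on the work surface. World frame = base frame: x ahead of the robot, y to its left, z up, the work surface at z = 0. Lengths are in m, angles in rad, forces in N, time in s.
With the tool pointing down it reaches from about 0.375 to 0.825 m from the base axis. Payload 5.5 kg.
Tool frame: the origin (TCP) lies at the very end of the fingers, on their centre line; the grasp point (between the pads) lies 19 mm behind it; z points along the fingers, y is the line along which they close (so a half turn about z gives the same grasp; the last joint's range is limited). The gripper opens to 85 mm and grips with 20 to 120 N. Pads are 22 mm wide; open, the fingers measure 114 mm over their backs; the gripper's body (76 mm by 85 mm) begins 54 mm behind the grasp point. The pads swing forward as they close: fully open they stand 13 mm farther back than shut.
Start: joints at [1.27, 0.314, -0.047, 1.21, 0, 1.571], TCP at [0.178, 0.573, 0.21] pointing down, gripper open.
Joint ranges: [-2.67, 2.67], [-0.69, 1.73], [-1.03, 1.25], [-2.08, 2.16], [-1.42, 1.45], [-3.14, 3.14]. Speed limits (rad/s): [2.39, 2.39, 3.01, 3.14, 3.14, 3.14].

INTERFACE

Orientations are given as a rotation vector (axis times angle).
In Python, from plant import * gives the robot as it stands.
- The arm moves only by the shell command python3 -m jog 'ROWS'. ROWS is JSON, a list of rows, each a list of 5 numbers: the opening, from -1 (shut) to 1 (fully open), so that 0 is half open, then the shift along the tool's x, y, z in units of 25 cm (1.0 is 25 cm), then the turn about the tool's z in units of 45 degrees (1.0 is 45 degrees). A call has exactly 8 rows; each row is the pose to reach, as a shift and turn from the pose commanded when the call began, along the tool's axes at that moment; what a row does not reach only later rows make up. A row lasts 1/12 s, in which the tool goes at most 41.7 mm and 7.16 degrees, less where a joint would pass 70% of its speed; a pose out of reach is approached as far as the arm can. A call with a number of a shift or a turn outside -1 to 1 is refused whole. A call with a gripper value outside its range is refused whole. The fingers move at their own pace and stop on an object; the grip force is fixed at half the most. Time passes only in rows, so rows that repeat a pose let the fingers close, or fill a call up. It gives the time, the measured TCP pose, the force, the opening and the grip force at its end, in the units of the state.
- read_state(): the state, without advancing time (a new reading comes with each control period).
- get_image(name): name is "side" or "top"; returns (picture, depth): 384x512x3 uint8, red, green, blue; 384x512 float32, m along the optical axis (not along the pixel's ray), 0 where there is no reading.
- calibration(name): a dict with "intrinsics" (3x3 intrinsics, pixels), "R" (3x3) and "t" (3): a world point X has camera coordinates R X + t. Camera axes: x right, y down, z forward; pixel columns grow to the right and rows downward; lengths in m; the calibration is good to about 2 mm. A picture is of the moment at which its call begins. calibration takes no time and is no camera call.
- hand_in(): hands the job in; it is judged then, once.
The state is a dict: "t": time; "joint_pos": joint angles; "dq": joint speeds; "joint_torque": joint torques, N m; "eef_pos": TCP position; "tcp_rot": TCP orientation; "ft_force": force on the tool from outside, world axes, zero at the start; "torque": the same for the moment, N m; "finger_gap": opening from 0.0 (shut) to 1.0 (fully open); "gripper_force": force on a finger pad.
Only numpy, scipy, OpenCV 4.12 (cv2) and the standard library are available. Lean on these libraries where they do the work, as an engineer would, in place of code of your own. Each camera call takes 0.05 s, during which the arm holds its last target. There are 200 camera calls.

## Working session

There is one attempt and no reset: what is moved stays moved. The work goes in short steps, Python scripts to look and compute and a shell command to move; the robot and the scene stay as the last step left them, time stands still between calls to the robot, and variables do not carry over. Pictures are saved under pics/ and viewed, at most 10 in all, crops included, and the job is handed in when it is done.

```bash
ls; mkdir -p pics; python3 - <<'E'
from plant import *
import cv2,numpy as np
for n in("top","side"):
    p,d=get_image(n); np.savez(f"{n}0.npz",p=p,d=d); cv2.imwrite(f"pics/{n}0.png",p[:,:,::-1])
    c=calibration(n); print(n,c)
print(read_state())
E
```

```text
pics
top {'intrinsics': array([[431.20481899,   0.        , 255.38003199],
       [  0.        , 431.20481899, 199.16099884],
       [  0.        ,   0.        ,   1.        ]]), 'R': array([[ 0.01436901, -0.99984039,  0.01061686],
       [-0.98967279, -0.01573581, -0.14247862],
       [ 0.14262294, -0.00845994, -0.98974094]]), 't': array([-0.0119899 ,  0.53705913,  1.03686154])}
side {'intrinsics': array([[410.61801408,   0.        , 251.35401395],
       [  0.        , 410.61801408, 190.70588637],
       [  0.        ,   0.        ,   1.        ]]), 'R': array([[-0.99568664, -0.09274589, -0.00251434],
       [-0.06974047,  0.76603219, -0.63900778],
       [ 0.06119141, -0.63607616, -0.76919616]]), 't': array([0.52694516, 0.12467372, 1.11869806])}
{'t': 0.1, 'joint_pos': array([ 1.27002408e+00,  3.14162466e-01, -4.79793677e-02,  1.21017644e+00,
       -2.97420846e-05,  1.57078755e+00]), 'dq': array([ 0.00128329, -0.00103244,  0.00291517,  0.00062272, -0.00197282,
       -0.00062355]), 'joint_torque': array([-1.04657120e-03, -5.40767133e+01,  3.40541446e+01,  1.12794075e-02,
       -8.67933267e-06,  1.89398939e-06]), 'eef_pos': array([0.17760384, 0.57254297, 0.20911638]), 'tcp_rot': array([-4.70629572e-01, -3.10593926e+00,  2.37053571e-03]), 'ft_force': array([-0.22367252, -0.1126594 , -0.36516857]), 'torque': array([-0.04456971,  0.03798819, -0.01379822]), 'gripper_force': 0.0, 'finger_gap': 1.0014985829106142}
```

View pics/top0.png

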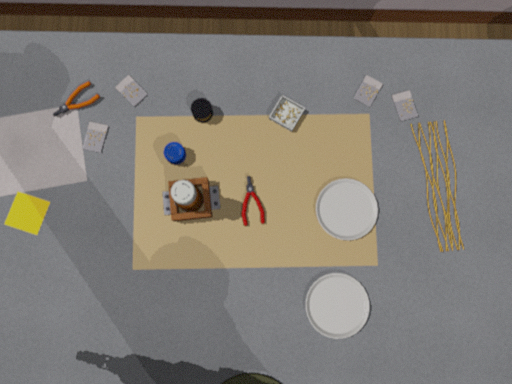

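View pics/side0.png

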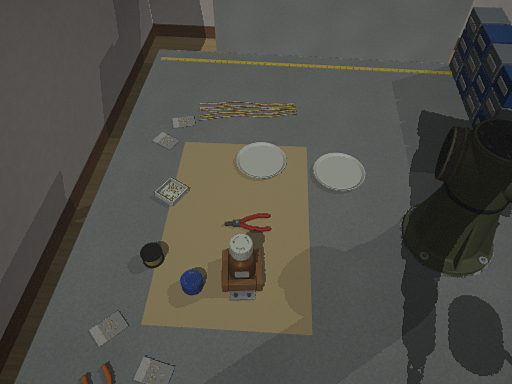

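Candidates. Cap: the white cap at top (184,193), with the blue look-alike at (175,153). Saucers: (347,209) and (338,305). I choose the white cap on the jar and the saucer at (347,209), which looks farther from the base. I'll measure these and check them in a crop.

```bash
cat > h.py <<'E'
from plant import *
import cv2,numpy as np
from scipy.spatial.transform import Rotation as Ro
def cloud(n,d):
    c=calibration(n);K=c["intrinsics"];v,u=np.mgrid[:384,:512]
    P=np.stack([(u-K[0,2])/K[0,0]*d,(v-K[1,2])/K[1,1]*d,d],-1)
    return (P-c["t"])@c["R"]
E
python3 - <<'E'
from h import *
for n,boxes in (("top",dict(cap=(165,172,205,212),s1=(310,170,385,248),s2=(300,265,375,345))),("side",dict(cap=(222,228,260,265),s1=(228,135,295,185),s2=(305,145,372,198)))):
    z=np.load(f"{n}0.npz");p,d=z["p"],z["d"];W=cloud(n,d)
    for k,(a,b,c,e) in boxes.items():
        w=W[b:e,a:c].reshape(-1,3);q=p[b:e,a:c].reshape(-1,3).astype(int)
        w0=w
        if k=="cap": m=(w[:,2]>.138)&(w[:,2]<.152)
        else: m=(q.min(1)>120)&(np.ptp(q,axis=1)<30)&(w[:,2]<.03)
        w=w[m]; h=cv2.convexHull(w[:,:2].astype(np.float32))
        (x,y),r=cv2.minEnclosingCircle(h); print(n,k,len(w),"circ",x,y,r,"mid",(w.max(0)+w.min(0))/2,"med",np.median(w,0), np.hypot(x,y))
# block rectangle from top
z=np.load("top0.npz");W=cloud("top",z["d"]);w=W[165:230,155:228].reshape(-1,3)
m=(w[:,2]>.03)&(w[:,2]<.045);print("block",cv2.minAreaRect(w[m][:,:2].astype(np.float32)))
m=(w[:,2]>.004)&(w[:,2]<.03);print("feet",cv2.minAreaRect(w[m][:,:2].astype(np.float32)))
for nm,(u,v) in dict(blue=(175,153),spool=(202,110),dish=(287,113),cut1=(250,180),cut2=(243,222),cut3=(262,220)).items():print(nm,W[v,u])
p=z["p"][135:325,145:395][:,:,::-1];cv2.imwrite("pics/crop1.png",cv2.resize(p,None,fx=3,fy=3,interpolation=cv2.INTER_CUBIC))
E
```

```text
top cap 445 circ 0.5369091033935547 0.16168102622032166 0.027313977479934692 mid [0.53720193 0.16123088 0.14465562] med [0.53587697 0.16116778 0.14522403] 0.5607246557326752
top s1 3589 circ 0.5269615054130554 -0.2750192880630493 0.11677113175392151 mid [ 0.52501585 -0.24985614  0.00445002] med [ 0.52315191 -0.25077373  0.00343708] 0.5944106635936978
top s2 5381 circ 0.2800441384315491 -0.21305635571479797 0.134517103433609 mid [ 0.27962871 -0.21342709  0.00415565] med [ 0.27618247 -0.21275347  0.00284968] 0.35187743630465873
side cap 413 circ 0.5380967855453491 0.16273681819438934 0.028028171509504318 mid [0.53845824 0.16305853 0.14482973] med [0.5380757  0.16652014 0.14754386] 0.5621667213649979
side s1 1280 circ 0.5208975672721863 -0.23696796596050262 0.07959429174661636 mid [ 0.5208614  -0.23709433  0.0076105 ] med [ 0.52151979 -0.24239308  0.00609819] 0.5722657533712285
side s2 1373 circ 0.2791152596473694 -0.2103995680809021 0.08231118321418762 mid [ 0.28025315 -0.20931068  0.00820196] med [ 0.2791683  -0.21414176  0.00680655] 0.3495329833029332
block ((0.5368185639381409, 0.16141673922538757), (0.10065905749797821, 0.10043466091156006), 7.391872406005859)
feet ((0.5509860515594482, 0.1619274765253067), (0.15633638203144073, 0.18564122915267944), 0.9636781215667725)
blue [0.65278093 0.20170015 0.03472563]
spool [0.76743645 0.13689482 0.03508863]
dish [ 0.77523942 -0.08491545  0.00170006]
cut1 [0.59122167 0.01047984 0.00855492]
cut2 [0.48233827 0.02653708 0.00815932]
cut3 [ 0.48784797 -0.0216699   0.01172834]
```

View pics/crop1.png

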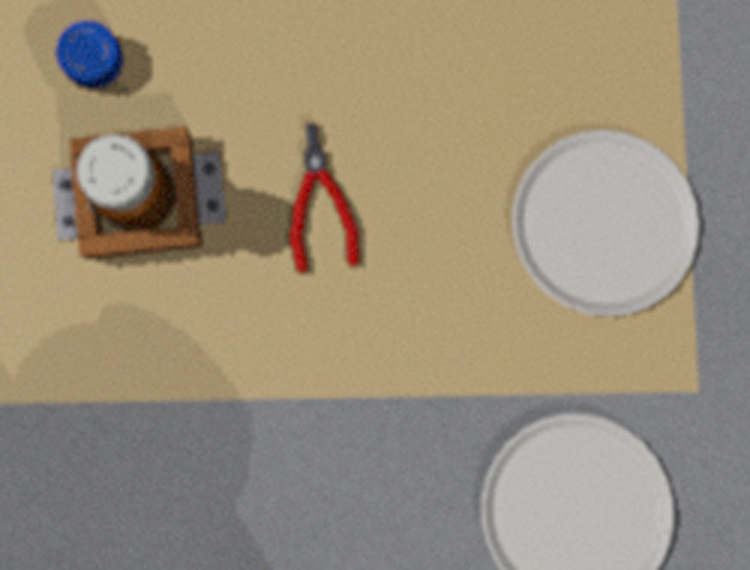

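The crop shows the arrow-marked white cap on the amber jar at crop (115,172) and the far saucer at crop (605,222). The cap's top reads about 0.146 m, as given. That puts the cap at (0.537, 0.162) and the saucer at about (0.521, -0.238), 0.57 m from the base (the other saucer is at 0.35 m). I'm moving over the cap.

```bash
python3 -m jog '[[1,-0.1,-0.06,0,0],[1,-0.23,-0.14,0,0],[1,-0.36,-0.22,0,0],[1,-0.49,-0.3,0,0],[1,-0.62,-0.38,0,0],[1,-0.74,-0.455,0,0],[1,-0.86,-0.53,0,0],[1,-0.93,-0.572,0,0]]' && python3 -m jog '[[1,-0.1,-0.06,0,0],[1,-0.23,-0.14,0,0],[1,-0.36,-0.22,0,0],[1,-0.49,-0.3,0,0],[1,-0.62,-0.38,0,0],[1,-0.74,-0.455,0,0],[1,-0.86,-0.53,0,0],[1,-0.93,-0.572,0,0]]'
cat >> h.py <<'E'
def togo(x,y,z):
    s=read_state();R=Ro.from_rotvec(s["tcp_rot"]).as_matrix()
    print("pos",s["eef_pos"].round(4),"gap",round(s["finger_gap"],3),"f",s["ft_force"].round(2),"t",s["t"])
    print("tool z",R[:,2].round(3),"units",(R.T@(np.array([x,y,z])-s["eef_pos"])/.25).round(4))
E
python3 - <<'E'
from h import *
togo(.5375,.162,.118)
p,d=get_image("top");cv2.imwrite("pics/top1.png",p[:,:,::-1]);print(read_state()["joint_pos"])
# saucer centre by ray from top: ellipse of initial image
z=np.load("top0.npz");p=z["p"].astype(int);m=((p.min(2)>120)&(np.ptp(p,axis=2)<30)).astype(np.uint8)
m[:,:310]=0;m[:,385:]=0;m[:172]=0;m[248:]=0
n,l,st,ce=cv2.connectedComponentsWithStats(m);print(st,ce)
E
```

```text
t: 0.77
eef_pos: [0.3589, 0.3647, 0.2096]
tcp_rot: [0.474, 3.105, -0.002]
ft_force: [-0.1, 0.4, -0.3]
finger_gap: 1.001
gripper_force: 0.0
t: 1.43
eef_pos: [0.5389, 0.1591, 0.2095]
tcp_rot: [0.475, 3.105, -0.002]
ft_force: [0.3, 0.0, -0.7]
finger_gap: 1.002
gripper_force: 0.0
pos [0.5389 0.1591 0.2095] gap 1.002 f [ 0.34  0.04 -0.75] t 1.4333
tool z [ 0.    -0.001 -1.   ] units [0.0088 0.0096 0.3659]
[ 0.28525588  0.24351833 -0.14138582  1.18543211 -0.00277105  0.59049055]
[[     0      0    512    384 193032]
 [   373    172     12     76    550]
 [   316    178     62     62   3026]] [[253.71996353 191.19024825]
 [379.95454545 204.58      ]
 [346.42994052 208.88202247]]
```

```bash
python3 -m jog '[[1,0.009,0.01,0.02,0],[1,0.009,0.01,0.08,0],[1,0.009,0.01,0.15,0],[1,0.009,0.01,0.22,0],[1,0.009,0.01,0.28,0],[1,0.009,0.01,0.33,0],[1,0.009,0.01,0.355,0],[1,0.009,0.01,0.366,0]]'
python3 - <<'E'
from h import *
c=calibration("top");K=c["intrinsics"];r=c["R"].T@np.linalg.inv(K)@[346.6,208.9,1];o=-c["R"].T@c["t"];print("saucer",o+r*((.008-o[2])/r[2]))
togo(.5375,.162,.118)
p,d=get_image("side");cv2.imwrite("pics/side2.png",cv2.resize(p[170:320,170:330,::-1],None,fx=4,fy=4,interpolation=cv2.INTER_CUBIC))
E
```

```text
t: 2.15
eef_pos: [0.5339, 0.1658, 0.1169]
tcp_rot: [-0.468, -3.104, 0.001]
ft_force: [-0.8, 0.7, -0.1]
finger_gap: 0.997
gripper_force: 0.0
saucer [ 0.52007936 -0.23825755  0.008     ]
pos [0.5339 0.1658 0.1169] gap 0.997 f [-0.78  0.71 -0.06] t 2.15
tool z [-0.003 -0.    -1.   ] units [-0.0181 -0.0103 -0.0044]
```

View pics/side2.png

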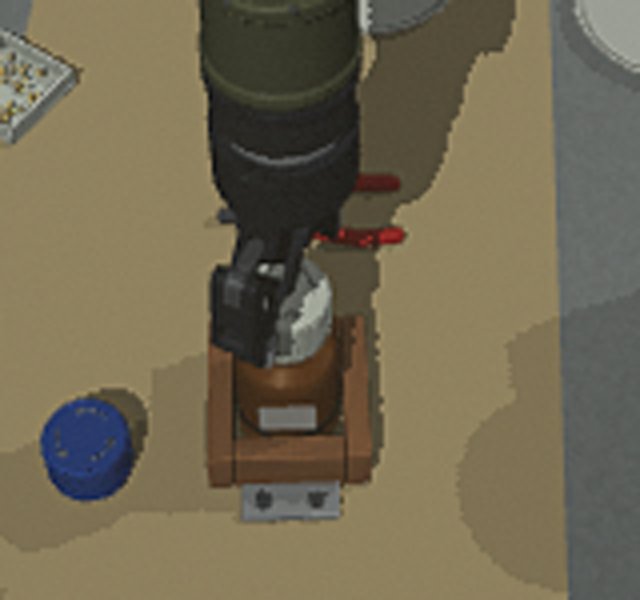

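The side crop shows the near finger beside the cap, with the cap between the fingers at about crop (300,310) and no contact. I'll let the arm settle before centring.

```bash
python3 -m jog '[[1,-0.009,-0.005,0,0],[1,-0.009,-0.005,0,0],[1,-0.009,-0.005,0,0],[1,-0.009,-0.005,0,0],[1,-0.009,-0.005,0,0],[1,-0.009,-0.005,0,0],[1,-0.009,-0.005,0,0],[1,-0.009,-0.005,0,0]]'
python3 -c "
from h import *
togo(.5375,.162,.118)"
```

```text
t: 2.87
eef_pos: [0.5375, 0.1633, 0.1185]
tcp_rot: [0.471, 3.106, 0.0]
ft_force: [-1.1, 0.5, -0.2]
finger_gap: 0.998
gripper_force: 0.0
pos [0.5375 0.1633 0.1185] gap 0.998 f [-1.07  0.51 -0.18] t 2.8667
tool z [ 0.  0. -1.] units [-0.0014 -0.005   0.0019]
```

```bash
python3 -m jog '[[1,-0.001,-0.005,0.01,0],[1,-0.001,-0.005,0.02,0],[1,-0.001,-0.005,0.02,0],[1,-0.001,-0.005,0.02,0],[0,-0.001,-0.005,0.02,0],[0,-0.001,-0.005,0.02,0],[-0.2,-0.001,-0.005,0.02,0],[-1,-0.001,-0.005,0.02,0]]' && python3 -m jog '[[-1,0,0,0,0],[-1,0,0,0,0],[-1,0,0,0,0],[-1,0,0,0,0],[-1,0,0,0,0],[-1,0,0,0,0],[-1,0,0,0,0],[-1,0,0,0,0]]'
python3 -c "
from h import *
togo(.5375,.162,.118)"
```

```text
t: 3.53
eef_pos: [0.5375, 0.1621, 0.1137]
tcp_rot: [0.471, 3.106, 0.0]
ft_force: [-0.6, -0.6, 3.3]
finger_gap: 0.603
gripper_force: 61.8
t: 4.2
eef_pos: [0.5375, 0.1621, 0.1134]
tcp_rot: [0.471, 3.106, 0.0]
ft_force: [-0.6, -0.1, 3.2]
finger_gap: 0.603
gripper_force: 61.8
pos [0.5375 0.1621 0.1134] gap 0.603 f [-0.65 -0.06  3.22] t 4.2
tool z [ 0.  0. -1.] units [-0.0002 -0.0004 -0.0182]
```

```bash
python3 -m jog '[[-1,0,0,0.002,0],[-1,0,0,0.004,0],[-1,0,0,0.006,0],[-1,0,0,0.008,0],[-1,0,0,0.01,0],[-1,0,0,0.01,0],[-1,0,0,0.01,0],[-1,0,0,0.01,0]]'
```

```text
t: 4.87
eef_pos: [0.5375, 0.1621, 0.111]
tcp_rot: [0.471, 3.106, 0.0]
ft_force: [-1.7, 1.0, 3.3]
finger_gap: 0.6
gripper_force: 61.9
```

```bash
python3 -m jog '[[-1,0,0,0.001,0],[-1,0,0,0.002,0],[-1,0,0,0.003,0],[-1,0,0,0.004,0],[-1,0,0,0.004,0],[-1,0,0,0.004,0],[-1,0,0,0.004,0],[-1,0,0,0.004,0]]';python3 -m jog '[[-1,0,0,0.001,0],[-1,0,0,0.002,0],[-1,0,0,0.003,0],[-1,0,0,0.004,0],[-1,0,0,0.004,0],[-1,0,0,0.004,0],[-1,0,0,0.004,0],[-1,0,0,0.004,0]]'
```

```text
t: 5.53
eef_pos: [0.5375, 0.1621, 0.1099]
tcp_rot: [0.471, 3.106, 0.0]
ft_force: [-0.7, 0.6, 4.7]
finger_gap: 0.602
gripper_force: 61.9
t: 6.2
eef_pos: [0.5375, 0.1621, 0.109]
tcp_rot: [0.471, 3.106, 0.0]
ft_force: [0.1, 1.3, 5.0]
finger_gap: 0.602
gripper_force: 62.0
```

```bash
python3 -m jog '[[-1,0,0,0.001,0],[-1,0,0,0.002,0],[-1,0,0,0.003,0],[-1,0,0,0.004,0],[-1,0,0,0.004,0],[-1,0,0,0.004,0],[-1,0,0,0.004,0],[-1,0,0,0.004,0]]';python3 -m jog '[[-1,0,0,0.001,0],[-1,0,0,0.002,0],[-1,0,0,0.002,0],[-1,0,0,0.003,0],[-1,0,0,0.003,0],[-1,0,0,0.003,0],[-1,0,0,0.003,0],[-1,0,0,0.003,0]]'
```

```text
t: 6.87
eef_pos: [0.5374, 0.1621, 0.1079]
tcp_rot: [0.471, 3.106, 0.0]
ft_force: [-0.3, 1.0, 4.3]
finger_gap: 0.597
gripper_force: 62.0
t: 7.53
eef_pos: [0.5375, 0.1621, 0.1072]
tcp_rot: [0.471, 3.106, 0.0]
ft_force: [-0.4, 1.3, 5.4]
finger_gap: 0.601
gripper_force: 62.1
```

```bash
python3 -m jog '[[-1,0,0,0.001,0],[-1,0,0,0.002,0],[-1,0,0,0.003,0],[-1,0,0,0.003,0],[-1,0,0,0.003,0],[-1,0,0,0.003,0],[-1,0,0,0.003,0],[-1,0,0,0.003,0]]';python3 -m jog '[[-1,0,0,0.001,0],[-1,0,0,0.002,0],[-1,0,0,0.002,0],[-1,0,0,0.002,0],[-1,0,0,0.002,0],[-1,0,0,0.002,0],[-1,0,0,0.002,0],[-1,0,0,0.002,0]]'
```

```text
t: 8.2
eef_pos: [0.5375, 0.1621, 0.1066]
tcp_rot: [0.471, 3.106, 0.0]
ft_force: [0.2, 1.4, 6.8]
finger_gap: 0.605
gripper_force: 62.2
t: 8.87
eef_pos: [0.5375, 0.1621, 0.1066]
tcp_rot: [0.471, 3.106, 0.0]
ft_force: [-1.6, 0.2, 9.7]
finger_gap: 0.602
gripper_force: 62.5
```

```bash
python3 -m jog '[[-1,0,0,0.001,0],[-1,0,0,0.001,-0.05],[-1,0,0,0.001,-0.1],[-1,0,0,0.001,-0.15],[-1,0,0,0.001,-0.2],[-1,0,0,0.001,-0.25],[-1,0,0,0.001,-0.3],[-1,0,0,0.001,-0.3]]'; python3 -c "
from h import *
s=read_state();print(s['torque'],s['ft_force'],s['joint_pos'][5])"
```

```text
t: 9.53
eef_pos: [0.5382, 0.1619, 0.1066]
tcp_rot: [0.1, 3.138, -0.0]
ft_force: [-0.2, 0.6, 9.8]
finger_gap: 0.598
gripper_force: 62.5
[-0.04510851  0.06776974  0.09876887] [-0.21335174  0.59274055  9.77602064] 0.3564460544257046
```

```bash
python3 -m jog '[[-1,0,0,0,-0.05],[-1,0,0,0,-0.1],[-1,0,0,0,-0.15],[-1,0,0,0,-0.2],[-1,0,0,0,-0.25],[-1,0,0,0,-0.3],[-1,0,0,0,-0.35],[-1,0,0,0,-0.35]]'; python3 -c "
from h import *
s=read_state();print(s['torque'],s['ft_force'],s['joint_pos'][5]);print(get_image('top')[0].shape)
for i in range(6): get_image('top');print(read_state()['torque'][2])"
```

```text
t: 10.2
eef_pos: [0.5383, 0.1619, 0.1066]
tcp_rot: [-0.331, 3.122, -0.001]
ft_force: [-0.4, -0.4, 9.7]
finger_gap: 0.599
gripper_force: 62.5
[-0.05654264 -0.00678475  0.09958636] [-0.37010206 -0.42191472  9.68960513] 0.08158093578356676
(384, 512, 3)
0.10715158427532855
0.05542223624683801
0.06396413362812646
0.07318044400228678
0.125521041626321
0.05199068093358246
```

```bash
cat > chk.py <<'E'
from h import *
import sys
a=[]
for i in range(4): get_image("top");s=read_state();a.append([s["torque"][2],s["ft_force"][2]])
m=np.mean(a,0);print("tz,fz",m.round(3),"q6",s["joint_pos"][5].round(3));sys.exit(int(abs(m[0]-.08)>.09 or not 7.5<m[1]<13))
E
python3 -m jog '[[-1,0,0,0,-0.05],[-1,0,0,0,-0.1],[-1,0,0,0,-0.15],[-1,0,0,0,-0.18],[-1,0,0,0,-0.2],[-1,0,0,0,-0.2],[-1,0,0,0,-0.2],[-1,0,0,0,-0.2]]' >/dev/null && python3 chk.py && python3 -m jog '[[-1,0,0,0,-0.01],[-1,0,0,0,-0.02],[-1,0,0,0,-0.03],[-1,0,0,0,-0.03],[-1,0,0,0,-0.03],[-1,0,0,0,-0.03],[-1,0,0,0,-0.03],[-1,0,0,0,-0.03]]' >/dev/null && python3 chk.py && python3 -m jog '[[-1,0,0,0,-0.01],[-1,0,0,0,-0.02],[-1,0,0,0,-0.03],[-1,0,0,0,-0.03],[-1,0,0,0,-0.03],[-1,0,0,0,-0.03],[-1,0,0,0,-0.03],[-1,0,0,0,-0.03]]' >/dev/null && python3 chk.py && python3 -m jog '[[-1,0,0,0,-0.01],[-1,0,0,0,-0.02],[-1,0,0,0,-0.03],[-1,0,0,0,-0.03],[-1,0,0,0,-0.03],[-1,0,0,0,-0.03],[-1,0,0,0,-0.03],[-1,0,0,0,-0.03]]' >/dev/null && python3 chk.py && python3 -m jog '[[-1,0,0,0,-0.01],[-1,0,0,0,-0.02],[-1,0,0,0,-0.03],[-1,0,0,0,-0.03],[-1,0,0,0,-0.03],[-1,0,0,0,-0.03],[-1,0,0,0,-0.03],[-1,0,0,0,-0.03]]' >/dev/null && python3 chk.py
```

```text
tz,fz [0.018 9.221] q6 -0.074
tz,fz [-0.016  9.423] q6 -0.097
```

```bash
sed -i 's/abs(m\[0\]-.08)>.09/not -.1<m[0]<.2/' chk.py; python3 chk.py && python3 -m jog '[[-1,0,0,0,-0.01],[-1,0,0,0,-0.02],[-1,0,0,0,-0.03],[-1,0,0,0,-0.03],[-1,0,0,0,-0.03],[-1,0,0,0,-0.03],[-1,0,0,0,-0.03],[-1,0,0,0,-0.03]]' >/dev/null && python3 chk.py && python3 -m jog '[[-1,0,0,0,-0.01],[-1,0,0,0,-0.02],[-1,0,0,0,-0.03],[-1,0,0,0,-0.03],[-1,0,0,0,-0.03],[-1,0,0,0,-0.03],[-1,0,0,0,-0.03],[-1,0,0,0,-0.03]]' >/dev/null && python3 chk.py && python3 -m jog '[[-1,0,0,0,-0.01],[-1,0,0,0,-0.02],[-1,0,0,0,-0.03],[-1,0,0,0,-0.03],[-1,0,0,0,-0.03],[-1,0,0,0,-0.03],[-1,0,0,0,-0.03],[-1,0,0,0,-0.03]]' >/dev/null && python3 chk.py
```

```text
tz,fz [-0.056  9.317] q6 -0.097
tz,fz [-0.073  9.157] q6 -0.121
tz,fz [-0.019  9.56 ] q6 -0.145
tz,fz [-0.025  9.393] q6 -0.168
```

```bash
python3 -m jog '[[-1,0,0,0,-0.01],[-1,0,0,0,-0.02],[-1,0,0,0,-0.03],[-1,0,0,0,-0.03],[-1,0,0,0,-0.03],[-1,0,0,0,-0.03],[-1,0,0,0,-0.03],[-1,0,0,0,-0.03]]' >/dev/null && python3 chk.py && python3 -m jog '[[-1,0,0,0,-0.01],[-1,0,0,0,-0.02],[-1,0,0,0,-0.03],[-1,0,0,0,-0.03],[-1,0,0,0,-0.03],[-1,0,0,0,-0.03],[-1,0,0,0,-0.03],[-1,0,0,0,-0.03]]' >/dev/null && python3 chk.py && python3 -m jog '[[-1,0,0,0,-0.01],[-1,0,0,0,-0.02],[-1,0,0,0,-0.03],[-1,0,0,0,-0.03],[-1,0,0,0,-0.03],[-1,0,0,0,-0.03],[-1,0,0,0,-0.03],[-1,0,0,0,-0.03]]' >/dev/null && python3 chk.py && python3 -m jog '[[-1,0,0,0,-0.01],[-1,0,0,0,-0.02],[-1,0,0,0,-0.03],[-1,0,0,0,-0.03],[-1,0,0,0,-0.03],[-1,0,0,0,-0.03],[-1,0,0,0,-0.03],[-1,0,0,0,-0.03]]' >/dev/null && python3 chk.py && python3 -m jog '[[-1,0,0,0,-0.01],[-1,0,0,0,-0.02],[-1,0,0,0,-0.03],[-1,0,0,0,-0.03],[-1,0,0,0,-0.03],[-1,0,0,0,-0.03],[-1,0,0,0,-0.03],[-1,0,0,0,-0.03]]' >/dev/null && python3 chk.py
```

```text
tz,fz [-0.023  9.631] q6 -0.192
tz,fz [-0.047  9.184] q6 -0.215
tz,fz [-0.022  9.303] q6 -0.239
tz,fz [-0.025  9.028] q6 -0.262
tz,fz [-0.048  9.219] q6 -0.286
```

```bash
python3 -m jog '[[-1,0,0,0,-0.01],[-1,0,0,0,-0.02],[-1,0,0,0,-0.03],[-1,0,0,0,-0.03],[-1,0,0,0,-0.03],[-1,0,0,0,-0.03],[-1,0,0,0,-0.03],[-1,0,0,0,-0.03]]' >/dev/null && python3 chk.py && python3 -m jog '[[-1,0,0,0,-0.01],[-1,0,0,0,-0.02],[-1,0,0,0,-0.03],[-1,0,0,0,-0.03],[-1,0,0,0,-0.03],[-1,0,0,0,-0.03],[-1,0,0,0,-0.03],[-1,0,0,0,-0.03]]' >/dev/null && python3 chk.py && python3 -m jog '[[-1,0,0,0,-0.01],[-1,0,0,0,-0.02],[-1,0,0,0,-0.03],[-1,0,0,0,-0.03],[-1,0,0,0,-0.03],[-1,0,0,0,-0.03],[-1,0,0,0,-0.03],[-1,0,0,0,-0.03]]' >/dev/null && python3 chk.py && python3 -m jog '[[-1,0,0,0,-0.01],[-1,0,0,0,-0.02],[-1,0,0,0,-0.03],[-1,0,0,0,-0.03],[-1,0,0,0,-0.03],[-1,0,0,0,-0.03],[-1,0,0,0,-0.03],[-1,0,0,0,-0.03]]' >/dev/null && python3 chk.py && python3 -m jog '[[-1,0,0,0,-0.01],[-1,0,0,0,-0.02],[-1,0,0,0,-0.03],[-1,0,0,0,-0.03],[-1,0,0,0,-0.03],[-1,0,0,0,-0.03],[-1,0,0,0,-0.03],[-1,0,0,0,-0.03]]' && python3 chk.py
```

```text
tz,fz [-5.000e-03  8.712e+00] q6 -0.309
tz,fz [-1.000e-03  9.676e+00] q6 -0.333
tz,fz [-3.000e-03  9.124e+00] q6 -0.357
tz,fz [-0.027  9.088] q6 -0.38
t: 23.55
eef_pos: [0.5383, 0.1619, 0.1065]
tcp_rot: [-1.071, 2.951, -0.001]
ft_force: [-0.1, -0.8, 8.7]
finger_gap: 0.601
gripper_force: 62.5
tz,fz [-0.03   9.214] q6 -0.404
```

```bash
python3 -m jog '[[-1,0,0,0.0005,-0.01],[-1,0,0,0.0005,-0.02],[-1,0,0,0.0005,-0.03],[-1,0,0,0.0005,-0.03],[-1,0,0,0.0005,-0.03],[-1,0,0,0.0005,-0.03],[-1,0,0,0.0005,-0.03],[-1,0,0,0.0005,-0.03]]' >/dev/null && python3 chk.py && python3 -m jog '[[-1,0,0,0,-0.01],[-1,0,0,0,-0.02],[-1,0,0,0,-0.03],[-1,0,0,0,-0.03],[-1,0,0,0,-0.03],[-1,0,0,0,-0.03],[-1,0,0,0,-0.03],[-1,0,0,0,-0.03]]' >/dev/null && python3 chk.py && python3 -m jog '[[-1,0,0,0,-0.01],[-1,0,0,0,-0.02],[-1,0,0,0,-0.03],[-1,0,0,0,-0.03],[-1,0,0,0,-0.03],[-1,0,0,0,-0.03],[-1,0,0,0,-0.03],[-1,0,0,0,-0.03]]' >/dev/null && python3 chk.py && python3 -m jog '[[-1,0,0,0,-0.01],[-1,0,0,0,-0.02],[-1,0,0,0,-0.03],[-1,0,0,0,-0.03],[-1,0,0,0,-0.03],[-1,0,0,0,-0.03],[-1,0,0,0,-0.03],[-1,0,0,0,-0.03]]' >/dev/null && python3 chk.py && python3 -m jog '[[-1,0,0,0,-0.01],[-1,0,0,0,-0.02],[-1,0,0,0,-0.03],[-1,0,0,0,-0.03],[-1,0,0,0,-0.03],[-1,0,0,0,-0.03],[-1,0,0,0,-0.03],[-1,0,0,0,-0.03]]' && python3 chk.py
```

```text
tz,fz [-0.035  9.888] q6 -0.427
tz,fz [-0.018 10.251] q6 -0.451
tz,fz [-0.024 10.243] q6 -0.474
tz,fz [-0.022 10.038] q6 -0.498
t: 27.88
eef_pos: [0.5384, 0.162, 0.1065]
tcp_rot: [-1.243, 2.883, -0.001]
ft_force: [-0.2, -0.5, 9.6]
finger_gap: 0.6
gripper_force: 62.5
tz,fz [-0.019  9.8  ] q6 -0.521
```

```bash
python3 -m jog '[[-1,0,0,0,-0.01],[-1,0,0,0,-0.02],[-1,0,0,0,-0.03],[-1,0,0,0,-0.03],[-1,0,0,0,-0.03],[-1,0,0,0,-0.03],[-1,0,0,0,-0.03],[-1,0,0,0,-0.03]]' >/dev/null && python3 chk.py && python3 -m jog '[[-1,0,0,0,-0.01],[-1,0,0,0,-0.02],[-1,0,0,0,-0.03],[-1,0,0,0,-0.03],[-1,0,0,0,-0.03],[-1,0,0,0,-0.03],[-1,0,0,0,-0.03],[-1,0,0,0,-0.03]]' >/dev/null && python3 chk.py && python3 -m jog '[[-1,0,0,0,-0.01],[-1,0,0,0,-0.02],[-1,0,0,0,-0.03],[-1,0,0,0,-0.03],[-1,0,0,0,-0.03],[-1,0,0,0,-0.03],[-1,0,0,0,-0.03],[-1,0,0,0,-0.03]]' >/dev/null && python3 chk.py && python3 -m jog '[[-1,0,0,0,-0.01],[-1,0,0,0,-0.02],[-1,0,0,0,-0.03],[-1,0,0,0,-0.03],[-1,0,0,0,-0.03],[-1,0,0,0,-0.03],[-1,0,0,0,-0.03],[-1,0,0,0,-0.03]]' >/dev/null && python3 chk.py && python3 -m jog '[[-1,0,0,0,-0.01],[-1,0,0,0,-0.02],[-1,0,0,0,-0.03],[-1,0,0,0,-0.03],[-1,0,0,0,-0.03],[-1,0,0,0,-0.03],[-1,0,0,0,-0.03],[-1,0,0,0,-0.03]]' && python3 chk.py
```

```text
tz,fz [-0.015  9.535] q6 -0.545
tz,fz [-0.032  9.898] q6 -0.569
tz,fz [-0.016  9.792] q6 -0.592
tz,fz [-0.02   9.589] q6 -0.616
t: 32.22
eef_pos: [0.5384, 0.162, 0.1065]
tcp_rot: [-1.411, 2.805, -0.002]
ft_force: [0.2, -1.1, 9.9]
finger_gap: 0.597
gripper_force: 62.5
tz,fz [-0.052 10.047] q6 -0.639
```

```bash
python3 -m jog '[[-1,0,0,0,-0.01],[-1,0,0,0,-0.02],[-1,0,0,0,-0.03],[-1,0,0,0,-0.03],[-1,0,0,0,-0.03],[-1,0,0,0,-0.03],[-1,0,0,0,-0.03],[-1,0,0,0,-0.03]]' >/dev/null && python3 chk.py && python3 -m jog '[[-1,0,0,0,-0.01],[-1,0,0,0,-0.02],[-1,0,0,0,-0.03],[-1,0,0,0,-0.03],[-1,0,0,0,-0.03],[-1,0,0,0,-0.03],[-1,0,0,0,-0.03],[-1,0,0,0,-0.03]]' >/dev/null && python3 chk.py && python3 -m jog '[[-1,0,0,0,-0.01],[-1,0,0,0,-0.02],[-1,0,0,0,-0.03],[-1,0,0,0,-0.03],[-1,0,0,0,-0.03],[-1,0,0,0,-0.03],[-1,0,0,0,-0.03],[-1,0,0,0,-0.03]]' >/dev/null && python3 chk.py && python3 -m jog '[[-1,0,0,0,-0.01],[-1,0,0,0,-0.02],[-1,0,0,0,-0.03],[-1,0,0,0,-0.03],[-1,0,0,0,-0.03],[-1,0,0,0,-0.03],[-1,0,0,0,-0.03],[-1,0,0,0,-0.03]]' && python3 chk.py
```

```text
tz,fz [-0.089 10.118] q6 -0.663
tz,fz [-0.113 10.543] q6 -0.686
```

```bash
python3 -m jog '[[-1,0,0,0,-0.01],[-1,0,0,0,-0.02],[-1,0,0,0,-0.02],[-1,0,0,0,-0.02],[-1,0,0,0,-0.02],[-1,0,0,0,-0.02],[-1,0,0,0,-0.02],[-1,0,0,0,-0.02]]'; python3 chk.py
```

```text
t: 34.82
eef_pos: [0.5381, 0.1617, 0.1065]
tcp_rot: [-1.498, 2.76, -0.002]
ft_force: [-0.7, -1.4, 10.3]
finger_gap: 0.6
gripper_force: 62.6
tz,fz [-0.156 10.265] q6 -0.702
```

The stop shows as a steady torque rise from -0.02 to -0.16 N m. I'll ease off slightly, then lift, checking for pull.

```bash
python3 -m jog '[[-1,0,0,0,0.02],[-1,0,0,0,0.04],[-1,0,0,-0.005,0.04],[-1,0,0,-0.01,0.04],[-1,0,0,-0.015,0.04],[-1,0,0,-0.02,0.04],[-1,0,0,-0.025,0.04],[-1,0,0,-0.03,0.04]]'; python3 -m jog '[[-1,0,0,-0.002,0],[-1,0,0,-0.004,0],[-1,0,0,-0.006,0],[-1,0,0,-0.008,0],[-1,0,0,-0.008,0],[-1,0,0,-0.008,0],[-1,0,0,-0.008,0],[-1,0,0,-0.008,0]]'; python3 chk.py
```

```text
t: 35.68
eef_pos: [0.5376, 0.1618, 0.113]
tcp_rot: [1.456, -2.784, 0.001]
ft_force: [3.0, -1.9, 2.9]
finger_gap: 0.605
gripper_force: 61.9
t: 36.35
eef_pos: [0.5373, 0.1619, 0.1149]
tcp_rot: [1.456, -2.784, 0.0]
ft_force: [3.0, -2.3, 0.8]
finger_gap: 0.599
gripper_force: 62.1
tz,fz [-0.051  1.177] q6 -0.671
```

```bash
python3 -m jog '[[-1,0,0,-0.002,0],[-1,0,0,-0.004,0],[-1,0,0,-0.006,0],[-1,0,0,-0.008,0],[-1,0,0,-0.01,0],[-1,0,0,-0.01,0],[-1,0,0,-0.01,0],[-1,0,0,-0.01,0]]'; python3 chk.py
```

```text
t: 37.22
eef_pos: [0.5372, 0.1621, 0.1174]
tcp_rot: [1.456, -2.784, -0.0]
ft_force: [3.3, -0.7, -2.4]
finger_gap: 0.599
gripper_force: 62.8
tz,fz [-0.078 -2.394] q6 -0.671
```

```bash
python3 -m jog '[[-1,0,0,-0.002,0],[-1,0,0,-0.004,0],[-1,0,0,-0.006,0],[-1,0,0,-0.006,0],[-1,0,0,-0.006,0],[-1,0,0,-0.006,0],[-1,0,0,-0.006,0],[-1,0,0,-0.006,0]]'; python3 chk.py
```

```text
t: 38.08
eef_pos: [0.5373, 0.1621, 0.1191]
tcp_rot: [1.456, -2.784, -0.0]
ft_force: [0.9, -0.7, -1.0]
finger_gap: 0.601
gripper_force: 62.9
tz,fz [-0.05  -0.611] q6 -0.671
```

```bash
python3 -m jog '[[-1,0,0,-0.01,0],[-1,0,0,-0.03,0],[-1,0,0,-0.06,0],[-1,0,0,-0.1,0],[-1,0,0,-0.14,0],[-1,0,0,-0.18,0],[-1,0,0,-0.21,0],[-1,0,0,-0.22,0]]'; python3 - <<'E'
from h import *
togo(.5205,-.238,.18)
p,d=get_image("side");cv2.imwrite("pics/side3.png",cv2.resize(p[150:320,170:330,::-1],None,fx=3.5,fy=3.5,interpolation=cv2.INTER_CUBIC))
E
```

```text
t: 38.95
eef_pos: [0.5383, 0.1625, 0.1762]
tcp_rot: [-1.455, 2.782, -0.0]
ft_force: [0.4, 0.0, -0.7]
finger_gap: 0.597
gripper_force: 63.0
pos [0.5383 0.1625 0.1762] gap 0.597 f [ 0.45  0.03 -0.67] t 38.95
tool z [ 0.002  0.001 -1.   ] units [ 1.3562 -0.8553 -0.017 ]
```

View pics/side3.png

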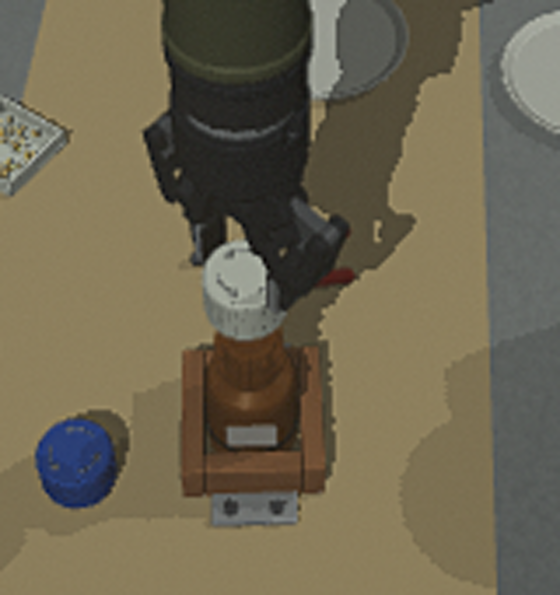

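The side crop shows the cap held clear above the bare amber neck, upright, at crop (243,290). I'm carrying it to the saucer.

```bash
python3 -m jog '[[-1,0.04,-0.025,0,0],[-1,0.12,-0.075,0,0],[-1,0.21,-0.135,0,0],[-1,0.31,-0.195,0,0],[-1,0.41,-0.26,0,0],[-1,0.51,-0.325,0,0],[-1,0.6,-0.38,0,0],[-1,0.68,-0.43,0,0]]' && python3 -m jog '[[-1,0.09,-0.055,0,0],[-1,0.19,-0.12,0,0],[-1,0.29,-0.185,0,0],[-1,0.39,-0.25,0,0],[-1,0.49,-0.31,0,0],[-1,0.58,-0.37,0,0],[-1,0.65,-0.41,0,0],[-1,0.68,-0.427,0,0]]' && python3 -m jog '[[-1,0,0,0.02,0],[-1,0,0,0.06,0],[-1,0,0,0.12,0],[-1,0,0,0.19,0],[-1,0,0,0.26,0],[-1,0,0,0.33,0],[-1,0,0,0.39,0],[-1,0,0,0.42,0]]'; python3 - <<'E'
from h import *
togo(.5205,-.238,.012)
p,d=get_image("side");cv2.imwrite("pics/side4.png",cv2.resize(p[80:230,180:380,::-1],None,fx=4,fy=4,interpolation=cv2.INTER_CUBIC))
E
```

```text
t: 39.67
eef_pos: [0.5275, -0.0413, 0.1733]
tcp_rot: [1.454, -2.783, -0.0]
ft_force: [0.5, -0.8, -0.8]
finger_gap: 0.601
gripper_force: 63.0
t: 40.33
eef_pos: [0.518, -0.2425, 0.1732]
tcp_rot: [1.451, -2.785, -0.0]
ft_force: [0.0, 0.1, 0.1]
finger_gap: 0.602
gripper_force: 63.0
t: 41.0
eef_pos: [0.5175, -0.237, 0.066]
tcp_rot: [1.458, -2.78, -0.006]
ft_force: [0.5, 0.5, -0.8]
finger_gap: 0.604
gripper_force: 63.0
pos [ 0.5175 -0.237   0.066 ] gap 0.604 f [ 0.5   0.5  -0.79] t 41.0
tool z [-0.004  0.002 -1.   ] units [-0.0034 -0.0131  0.2159]
```

View pics/side4.png

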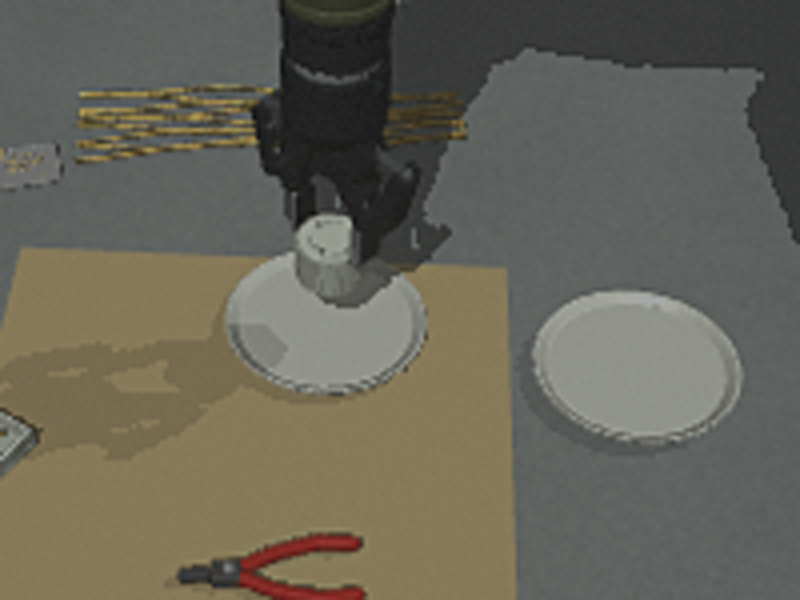

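The cap sits above the far saucer's centre: cap at crop (327,255), saucer centre at about (327,320), which fits its height. Lowering.

```bash
python3 -m jog '[[-1,0,-0.005,0.04,0],[-1,0,-0.005,0.09,0],[-1,0,-0.005,0.13,0],[-1,0,-0.005,0.165,0],[-1,0,-0.005,0.19,0],[-1,0,-0.005,0.205,0],[-1,0,-0.005,0.21,0],[-1,0,-0.005,0.21,0]]'; python3 -m jog '[[-1,0,0,0.002,0],[-1,0,0,0.003,0],[-1,0,0,0.004,0],[-1,0,0,0.006,0],[-1,0,0,0.008,0],[-1,0,0,0.008,0],[-1,0,0,0.008,0],[-1,0,0,0.008,0]]'; python3 -c "
from h import *
togo(.5205,-.238,.0075)"
```

```text
t: 41.72
eef_pos: [0.5204, -0.2402, 0.0164]
tcp_rot: [1.456, -2.784, -0.0]
ft_force: [0.1, 0.3, -0.6]
finger_gap: 0.601
gripper_force: 63.0
t: 42.38
eef_pos: [0.5204, -0.2402, 0.0145]
tcp_rot: [-1.456, 2.784, -0.0]
ft_force: [-0.7, -0.7, -0.1]
finger_gap: 0.601
gripper_force: 63.0
pos [ 0.5204 -0.2402  0.0145] gap 0.601 f [-0.75 -0.66 -0.06] t 42.3833
tool z [ 0. -0. -1.] units [-0.0073  0.0046  0.0282]
```

```bash
python3 -m jog '[[-1,0,0,0.002,0],[-1,0,0,0.004,0],[-1,0,0,0.006,0],[-1,0,0,0.008,0],[-1,0,0,0.01,0],[-1,0,0,0.012,0],[-1,0,0,0.012,0],[-1,0,0,0.012,0]]'; python3 -m jog '[[-1,0,0,0.001,0],[-1,0,0,0.002,0],[-1,0,0,0.003,0],[-1,0,0,0.004,0],[-1,0,0,0.005,0],[-1,0,0,0.006,0],[-1,0,0,0.006,0],[-1,0,0,0.006,0]]'; python3 -m jog '[[-1,0,0,0.001,0],[-1,0,0,0.002,0],[-1,0,0,0.003,0],[-1,0,0,0.004,0],[-1,0,0,0.005,0],[-1,0,0,0.006,0],[-1,0,0,0.006,0],[-1,0,0,0.006,0]]'
```

```text
t: 43.05
eef_pos: [0.5204, -0.2401, 0.0114]
tcp_rot: [1.456, -2.784, -0.0]
ft_force: [0.9, -0.5, -0.8]
finger_gap: 0.599
gripper_force: 63.0
t: 43.72
eef_pos: [0.5204, -0.2401, 0.01]
tcp_rot: [1.456, -2.784, 0.0]
ft_force: [0.0, 0.3, -1.0]
finger_gap: 0.598
gripper_force: 63.0
t: 44.38
eef_pos: [0.5204, -0.2401, 0.0085]
tcp_rot: [1.456, -2.784, -0.0]
ft_force: [0.4, 0.4, -1.0]
finger_gap: 0.602
gripper_force: 63.0
```

```bash
python3 -m jog '[[-1,0,0,0.001,0],[-1,0,0,0.002,0],[-1,0,0,0.003,0],[-1,0,0,0.003,0],[-1,0,0,0.003,0],[-1,0,0,0.003,0],[-1,0,0,0.003,0],[-1,0,0,0.003,0]]'; python3 -m jog '[[-1,0,0,0.001,0],[-1,0,0,0.002,0],[-1,0,0,0.003,0],[-1,0,0,0.003,0],[-1,0,0,0.003,0],[-1,0,0,0.003,0],[-1,0,0,0.003,0],[-1,0,0,0.003,0]]'; python3 -m jog '[[-1,0,0,0.001,0],[-1,0,0,0.002,0],[-1,0,0,0.003,0],[-1,0,0,0.003,0],[-1,0,0,0.003,0],[-1,0,0,0.003,0],[-1,0,0,0.003,0],[-1,0,0,0.003,0]]'
```

```text
t: 45.05
eef_pos: [0.5205, -0.2402, 0.0082]
tcp_rot: [-1.456, 2.784, -0.0]
ft_force: [-1.9, 0.7, 4.6]
finger_gap: 0.6
gripper_force: 63.6
t: 45.72
eef_pos: [0.5205, -0.2401, 0.0081]
tcp_rot: [-1.456, 2.784, -0.001]
ft_force: [-3.0, 1.0, 11.9]
finger_gap: 0.597
gripper_force: 64.3
t: 46.38
eef_pos: [0.5206, -0.2402, 0.0081]
tcp_rot: [-1.456, 2.783, -0.001]
ft_force: [-5.2, 3.0, 18.0]
finger_gap: 0.604
gripper_force: 64.9
```

The cap is on the floor. I'll relieve the load, open, then rise.

```bash
python3 -m jog '[[-1,0,0,-0.002,0],[-1,0,0,-0.004,0],[-1,0,0,-0.006,0],[-1,0,0,-0.007,0],[-1,0,0,-0.007,0],[-1,0,0,-0.007,0],[-1,0,0,-0.007,0],[-1,0,0,-0.007,0]]';  python3 -m jog '[[0.3,0,0,0,0],[0.4,0,0,0,0],[0.5,0,0,0,0],[0.6,0,0,0,0],[0.8,0,0,0,0],[1,0,0,0,0],[1,0,0,0,0],[1,0,0,0,0]]'; python3 -m jog '[[1,0,0,-0.01,0],[1,0,0,-0.03,0],[1,0,0,-0.08,0],[1,0,0,-0.15,0],[1,0,0,-0.25,0],[1,0,0,-0.35,0],[1,0,0,-0.45,0],[1,0,0,-0.5,0]]'; python3 - <<'E'
from h import *
p,d=get_image("side");W=cloud("side",d)
cv2.imwrite("pics/side5.png",cv2.resize(p[80:230,180:380,::-1],None,fx=4,fy=4,interpolation=cv2.INTER_CUBIC))
w=W[110:190,225:300].reshape(-1,3);w=w[(w[:,2]>.032)&(w[:,2]<.05)];print(np.median(w,0),(w.max(0)+w.min(0))/2,np.ptp(w,axis=0))
E
```

```text
t: 47.05
eef_pos: [0.5205, -0.2402, 0.0082]
tcp_rot: [-1.456, 2.784, -0.0]
ft_force: [-1.7, 0.7, 5.9]
finger_gap: 0.6
gripper_force: 63.6
t: 47.72
eef_pos: [0.5204, -0.2401, 0.008]
tcp_rot: [-1.456, 2.784, 0.0]
ft_force: [0.2, -0.2, 0.2]
finger_gap: 1.001
gripper_force: 0.0
t: 48.38
eef_pos: [0.5219, -0.2408, 0.1369]
tcp_rot: [-1.455, 2.782, -0.005]
ft_force: [0.9, 0.2, 0.4]
finger_gap: 0.998
gripper_force: 0.0
[ 0.52061736 -0.23176942  0.04114376] [ 0.5211506  -0.23518927  0.04095994] [0.05073038 0.05549799 0.0173045 ]
```

View pics/side5.png

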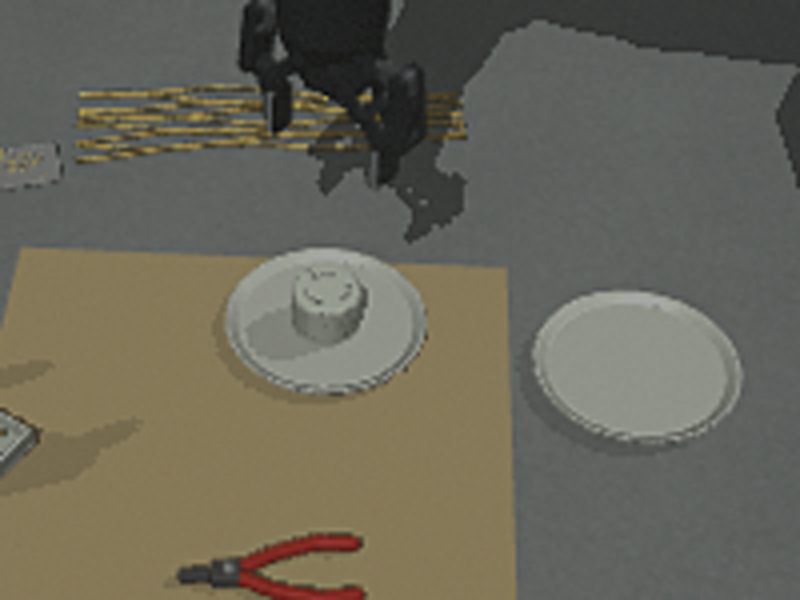

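The cap stands upright and flat near the centre of the far saucer, at crop (327,305). Its top reads about 0.041 m, and the gripper is clear.

```bash
python3 -c "
from plant import *
print(hand_in())"
```

```text
the job is handed in; nothing more can be done
None
```

I pressed, turned and lifted the cap off the jar, set it upright and flat near the centre of the far saucer, let go, and handed the job in at about 48 s; no verdict was returned.

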